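# Seat the rocking burner cap

## Robot

A 7-joint arm with a two-finger parallel gripper is mounted at the origin on a cart in front of the work surface, level with it; the furniture and walls round the work are solid. World frame = base frame: x ahead of the robot, y to its left, z up, the work surface at z = 0. Lengths are in m, angles in rad, forces in N, time in s.
With the tool pointing down it reaches from about 0.425 to 0.875 m from the base axis. Payload 4.7 kg.
Tool frame: the origin (TCP) lies at the very end of the fingers, on their centre line; the grasp point (between the pads) lies 19 mm behind it; z points along the fingers, y is the line along which they close (so a half turn about z gives the same grasp; the last joint's range is limited). The gripper opens to 87 mm and grips with 3 to 60 N. Pads are 19 mm wide; open, the fingers measure 117 mm over their backs; the gripper's body (75 mm by 190 mm) begins 51 mm behind the grasp point.
Start: joints at [-1.28, 0.321, -0.07, 1.45, 0.023, 1.371, -0.057], TCP at [0.178, 0.625, 0.223] pointing down, gripper open.
Joint ranges: [-2.86, 2.86], [-0.3, 2.09], [-1.38, 1.24], [0.06, 2.45], [-1.56, 4.7], [0.09, 2.05], [-2.69, 2.69]. Speed limits (rad/s): [2.57, 2.57, 3.14, 3.14, 3.14, 3.14, 3.14].

## Interface

Orientations are given as a rotation vector (axis times angle).
In Python, from bench import ctrl gives the robot as it stands.
- The arm moves only by the shell command python3 -m jog 'ROWS' [FORCE]. ROWS is JSON, a list that holds one entry, the list of rows, each a list of 7 numbers: the shift along the tool's x, y, z in mm, then the turn, a rotation vector about the tool's x, y, z in degrees, then the finger opening in mm, from 0 to 87. A call has 1 to 10 rows; each row is the pose to reach, as a shift and turn from the pose commanded when the call began, along the tool's axes at that moment; what a row does not reach only later rows make up. A row lasts 1/10 s, in which the tool goes at most 50 mm and 8.59 degrees, less where a joint would pass 70% of its speed; a pose out of reach is approached as far as the arm can. A call with a gripper value outside its range is refused whole. The fingers move at their own pace and stop on an object; FORCE is the grip in N (left out, the last holds). Time passes only in rows, so rows that repeat a pose let the fingers close. It gives the time, the measured TCP pose, the force, the opening and the grip force at its end, in the units of the state.
- ctrl.get_state(): the state, without advancing time (a new reading comes with each control period).
- ctrl.get_image(name): name is "scene" or "top" or "wrist"; returns a dict with "image" (400x640x3 uint8, red, green, blue), "depth" (400x640 float32, m along the optical axis (not along the pixel's ray), 0 where there is no reading), "fov_y" (degrees; the focal length in pixels is half the picture's height over the tangent of half this angle, whatever the lens; pixels are square), "cx", "cy" (the principal point, pixels), "rvec" (rotation vector, rad) and "tvec" (3), from world to camera coordinates, as OpenCV has them. Camera axes: x right, y down, z forward; pixel columns grow to the right and rows downward; lengths in m; the calibration is good to about 2 mm. The wrist camera is an equidistant fisheye: a pixel r from the principal point sees the ray r / f radians off the axis. A picture is of the moment at which its call begins.
- ctrl.close_job(): hands the job in; it is judged then, once.
The state is a dict: "time": time; "joint_positions": joint angles; "qd": joint speeds; "joint_torque": joint torques, N m; "position": TCP position; "tool_rot": TCP orientation; "ft_force": force on the tool from outside, world axes, zero at the start; "torque": the same for the moment, N m; "grip_width": opening from 0.0 (shut) to 1.0 (fully open); "grip_force": force on a finger pad.
Only numpy, scipy, OpenCV 4.12 (cv2) and the standard library are available. Lean on these libraries where they do the work, as an engineer would, in place of code of your own. Each camera call takes 0.05 s, during which the arm holds its last target. There are 200 camera calls.

## Task

After cleaning, one of the four burner caps on the gas hob has not dropped into its burner and rocks when the edge of its top is pressed. With a fingertip press the caps from above until you have found the one that rocks, then push it sideways until it drops home flat on its burner, take the finger off, and press its top once more to check that it sits firm. Do not pick any cap up, and leave the other caps on their burners and the teaspoon, the salt shaker and the spice jar beside them where they are.

Things in the scene. Friction and masses are not known exactly. Their poses are not given: they have to be found in the camera images.
- hob: steel gas hob, 320 x 450 mm, plate 8 mm thick, fixed on the worktop, pan supports off; origin at the centre of its underside (z = 0), x to its back, y to its left, z up. Four equal burners, rows 156 mm apart (x), columns 180 mm apart (y): fixed aluminium crowns 58 mm across, 18 mm above the plate, each with a round bore 43 mm across in its top. Fixed black knobs, 26 mm high, along its right edge
- seat_1 (a point): point on the axis of the front left burner, at the crown's flat top, 26 mm above the worktop: the origin of a cap that is home lies here (within 1.5 mm)
- seat_2 (a point): point on the axis of the back left burner, at the crown's flat top, 26 mm above the worktop: the origin of a cap that is home lies here (within 1.5 mm)
- seat_3 (a point): point on the axis of the front right burner, at the crown's flat top, 26 mm above the worktop: the origin of a cap that is home lies here (within 1.5 mm)
- seat_4 (a point): point on the axis of the back right burner, at the crown's flat top, 26 mm above the worktop: the origin of a cap that is home lies here (within 1.5 mm)
- cap_1: one of four identical loose black burner caps, on any burner: a disc 66 mm across and 7 mm thick, 0.13 to 0.21 kg; origin at the centre of the disc's underside, z up out of its top. Beneath the disc is a centred round boss 40 mm across, 3.5 mm deep, with a bevelled edge, which drops into the crown's bore with 1.5 mm play all round. A shallow dome adds 1 mm in the middle of the top
- cap_2: one of four identical loose black burner caps, on any burner: a disc 66 mm across and 7 mm thick, 0.13 to 0.21 kg; origin at the centre of the disc's underside, z up out of its top. Home, it lies flat: underside 26 mm and top rim 33 mm above the worktop, the rim overhanging the crown by 4 mm, and a press on its edge moves it less than 1 mm
- cap_3: one of four identical loose black burner caps, on any burner: a disc 66 mm across and 7 mm thick, 0.13 to 0.21 kg; origin at the centre of the disc's underside, z up out of its top. The loose one is shifted 5 to 7 mm to some side of its burner's axis, its boss standing on the crown, and slants up that way by 5 deg; pressed at that edge it tips 2 mm or more, at the far edge it may not yield
- cap_4: one of four identical loose black burner caps, on any burner: a disc 66 mm across and 7 mm thick, 0.13 to 0.21 kg; origin at the centre of the disc's underside, z up out of its top. The loose one, pushed at its side edge back towards its burner's axis, drops in by 3.5 mm and then stops against the bore
- teaspoon: steel teaspoon, 130 mm long, up to 27 mm wide and 11 mm high, lying on the hob between the two rows of burners; origin beneath its middle, x along it
- salt_shaker: salt shaker with a grey top, 44 mm across, 90 mm high, standing on the worktop close to the right of the hob; origin at the centre of its foot
- spice_pot: spice jar with a white cap, 41 mm across, 99 mm high, standing on the worktop close to the left of the hob; origin at the centre of its foot
Things that resemble listed ones, but are neither listed nor needed, are in the scene too. What is shaped like the cap_2 but white is not meant. Leave any yellow look-alike of the cap_1 alone.

How it is judged:
On the way, in this order (a step that is already met when the one before it is completed fails the run):
1. the loose cap has been pressed from above (over 1 N) while it was still out of its burner (((contact force between the fingers and cap_1 above 1 N and horizontal distance between the grasp point and cap_1 below 0.034 m and z of cap_1 in the frame of hob above 0.0275 m) or (contact force between the fingers and cap_2 above 1 N and horizontal distance between the grasp point and cap_2 below 0.034 m and z of cap_2 in the frame of hob above 0.0275 m) or (contact force between the fingers and cap_3 above 1 N and horizontal distance between the grasp point and cap_3 below 0.034 m and z of cap_3 in the frame of hob above 0.0275 m) or (contact force between the fingers and cap_4 above 1 N and horizontal distance between the grasp point and cap_4 below 0.034 m and z of cap_4 in the frame of hob above 0.0275 m))), for 0.05 s.
2. that cap has been pushed home: it has moved over 3.5 mm from its start, lies flat in a burner and the fingers are off it (((z of cap_1 in the frame of hob between 0.0245 and 0.0275 m and angle between cap_1's own z axis and vertical below 0.03 rad and (horizontal distance between cap_1 and seat_1 below 0.003 m or horizontal distance between cap_1 and seat_2 below 0.003 m or horizontal distance between cap_1 and seat_3 below 0.003 m or horizontal distance between cap_1 and seat_4 below 0.003 m) and distance of cap_1 from where it was at the start of the episode above 0.0035 m and contact force between the fingers and cap_1 below 0.1 N) or (z of cap_2 in the frame of hob between 0.0245 and 0.0275 m and angle between cap_2's own z axis and vertical below 0.03 rad and (horizontal distance between cap_2 and seat_1 below 0.003 m or horizontal distance between cap_2 and seat_2 below 0.003 m or horizontal distance between cap_2 and seat_3 below 0.003 m or horizontal distance between cap_2 and seat_4 below 0.003 m) and distance of cap_2 from where it was at the start of the episode above 0.0035 m and contact force between the fingers and cap_2 below 0.1 N) or (z of cap_3 in the frame of hob between 0.0245 and 0.0275 m and angle between cap_3's own z axis and vertical below 0.03 rad and (horizontal distance between cap_3 and seat_1 below 0.003 m or horizontal distance between cap_3 and seat_2 below 0.003 m or horizontal distance between cap_3 and seat_3 below 0.003 m or horizontal distance between cap_3 and seat_4 below 0.003 m) and distance of cap_3 from where it was at the start of the episode above 0.0035 m and contact force between the fingers and cap_3 below 0.1 N) or (z of cap_4 in the frame of hob between 0.0245 and 0.0275 m and angle between cap_4's own z axis and vertical below 0.03 rad and (horizontal distance between cap_4 and seat_1 below 0.003 m or horizontal distance between cap_4 and seat_2 below 0.003 m or horizontal distance between cap_4 and seat_3 below 0.003 m or horizontal distance between cap_4 and seat_4 below 0.003 m) and distance of cap_4 from where it was at the start of the episode above 0.0035 m and contact force between the fingers and cap_4 below 0.1 N))), for 0.2 s.
3. the same cap, now home, has been pressed from above with over 2 N (((z of cap_1 in the frame of hob between 0.0245 and 0.0275 m and angle between cap_1's own z axis and vertical below 0.03 rad and distance of cap_1 from where it was at the start of the episode above 0.0035 m and horizontal distance between the grasp point and cap_1 below 0.034 m and contact force between the fingers and cap_1 above 2 N) or (z of cap_2 in the frame of hob between 0.0245 and 0.0275 m and angle between cap_2's own z axis and vertical below 0.03 rad and distance of cap_2 from where it was at the start of the episode above 0.0035 m and horizontal distance between the grasp point and cap_2 below 0.034 m and contact force between the fingers and cap_2 above 2 N) or (z of cap_3 in the frame of hob between 0.0245 and 0.0275 m and angle between cap_3's own z axis and vertical below 0.03 rad and distance of cap_3 from where it was at the start of the episode above 0.0035 m and horizontal distance between the grasp point and cap_3 below 0.034 m and contact force between the fingers and cap_3 above 2 N) or (z of cap_4 in the frame of hob between 0.0245 and 0.0275 m and angle between cap_4's own z axis and vertical below 0.03 rad and distance of cap_4 from where it was at the start of the episode above 0.0035 m and horizontal distance between the grasp point and cap_4 below 0.034 m and contact force between the fingers and cap_4 above 2 N))), for 0.1 s.
At the end, for the whole second after the job is handed in: All four caps lie home on their burners: underside within 1.5 mm of the crown's top, tilted less than 0.03 rad, centre within 3 mm of a burner's axis, at rest (z of cap_1 in the frame of hob between 0.0245 and 0.0275 m and angle between each of cap_1, cap_2, cap_3, cap_4's own z axis and vertical below 0.03 rad and (horizontal distance between cap_1 and seat_1 below 0.003 m or horizontal distance between cap_1 and seat_2 below 0.003 m or horizontal distance between cap_1 and seat_3 below 0.003 m or horizontal distance between cap_1 and seat_4 below 0.003 m) and linear speed of each of cap_1, cap_2, cap_3, cap_4 below 0.01 m/s and z of cap_2 in the frame of hob between 0.0245 and 0.0275 m and (horizontal distance between cap_2 and seat_1 below 0.003 m or horizontal distance between cap_2 and seat_2 below 0.003 m or horizontal distance between cap_2 and seat_3 below 0.003 m or horizontal distance between cap_2 and seat_4 below 0.003 m) and z of cap_3 in the frame of hob between 0.0245 and 0.0275 m and (horizontal distance between cap_3 and seat_1 below 0.003 m or horizontal distance between cap_3 and seat_2 below 0.003 m or horizontal distance between cap_3 and seat_3 below 0.003 m or horizontal distance between cap_3 and seat_4 below 0.003 m) and z of cap_4 in the frame of hob between 0.0245 and 0.0275 m and (horizontal distance between cap_4 and seat_1 below 0.003 m or horizontal distance between cap_4 and seat_2 below 0.003 m or horizontal distance between cap_4 and seat_3 below 0.003 m or horizontal distance between cap_4 and seat_4 below 0.003 m)); the robot touches nothing.
It fails at once if a cap is lifted (more than 15 mm above its home height) (z of any of cap_1, cap_2, cap_3, cap_4 in the frame of hob above 0.041 m).
It fails at once if a cap is knocked off its burner (more than 6 mm below its home height) (z of any of cap_1, cap_2, cap_3, cap_4 in the frame of hob below 0.02 m).
It fails at once if the salt shaker or the spice jar is moved more than 20 mm (distance of any of salt_shaker, spice_pot from where it was at the start of the episode above 0.02 m).
It fails at once if the teaspoon is moved more than 20 mm (distance of teaspoon from where it was at the start of the episode above 0.02 m).
It also fails if it takes over 67 s, if anything falls off the work surface, if the arm or the gripper's body presses on something with over 40 N, if the wrist force passes 120 N, or if a joint passes its speed limit or range.

## Working session

There is one attempt and no reset: what is moved stays moved. The work goes in short steps, Python scripts to look and compute and a shell command to move; the robot and the scene stay as the last step left them, time stands still between calls to the robot, and variables do not carry over. Pictures are saved under pics/ and viewed, at most 10 in all, crops included, and the job is handed in when it is done.

```bash
mkdir -p pics; ls; cat > h.py <<'E'
import numpy as np, cv2
from bench import ctrl
def cam(n):
    d=ctrl.get_image(n); R=cv2.Rodrigues(np.array(d['rvec'],float))[0]; t=np.array(d['tvec'],float).ravel()
    f=200/np.tan(np.radians(d['fov_y'])/2); return d,R,t,f
def toplane(u,v,z,R,t,f,d):
    r=np.stack([(np.asarray(u,float)-d['cx'])/f,(np.asarray(v,float)-d['cy'])/f,np.ones_like(np.asarray(u,float))],-1)@R
    c=-R.T@t; s=(z-c[2])/r[...,2]; return c+s[...,None]*r
def save(im,n): cv2.imwrite('pics/'+n,cv2.cvtColor(im,cv2.COLOR_RGB2BGR))
E
python3 - <<'E'
from h import *
s=ctrl.get_state(); print({k:np.round(s[k],3) for k in s})
for n in('top','scene'):
    d,R,t,f=cam(n); save(d['image'],n+'0.png'); np.savez(n+'0.npz',im=d['image'],dep=d['depth'],R=R,t=t,f=f,cx=d['cx'],cy=d['cy']); print(n,f,-R.T@t,d['cx'],d['cy'],R.round(2).tolist())
E
```

```text
pics
{'time': np.float64(0.0), 'joint_positions': array([-1.28 ,  0.322, -0.07 ,  1.452,  0.023,  1.371, -0.057]), 'qd': array([-0.   , -0.001, -0.001, -0.001,  0.   , -0.001, -0.001]), 'joint_torque': array([-0.0000e+00, -4.9129e+01, -4.0400e-01, -3.1253e+01, -6.4000e-02,
        4.3000e-02,  0.0000e+00]), 'position': array([0.178, 0.625, 0.221]), 'tool_rot': array([-4.330e-01, -3.111e+00,  3.000e-03]), 'ft_force': array([0.803, 0.041, 0.77 ]), 'torque': array([ 0.001,  0.038, -0.024]), 'grip_force': np.float64(0.0), 'grip_width': np.float64(1.0)}
top 494.12194992076564 [ 0.45708825 -0.01479534  1.21196388] 323.71399488186216 194.22973375365316 [[-0.01, -1.0, -0.01], [-0.99, 0.01, -0.1], [0.1, 0.01, -0.99]]
scene 441.04858056879095 [ 0.07675277 -0.89635633  0.66803308] 316.1254476417568 200.6733090160885 [[0.87, -0.5, 0.03], [-0.23, -0.45, -0.86], [0.44, 0.74, -0.51]]
```

View pics/top0.png

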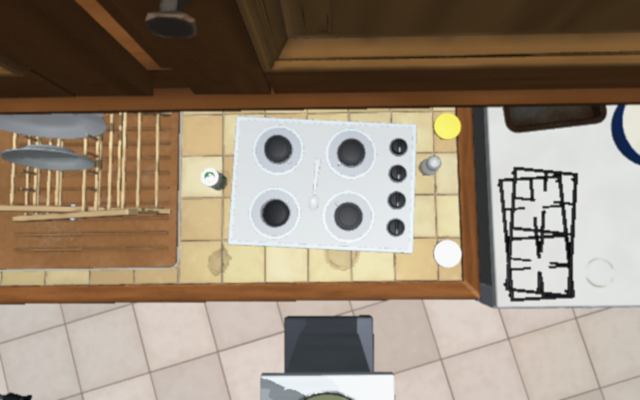

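View pics/scene0.png

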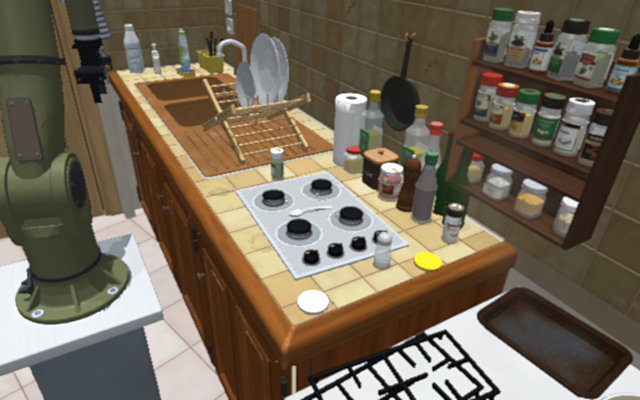

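The top view shows the black caps at about (278,149), (351,152), (275,213) and (348,216). The white disc (447,253) and yellow disc (447,126) are look-alikes off the hob. The spoon is at (315,185), the shaker at (430,164) and the jar at (212,178).

```bash
python3 - <<'E'
from h import *
for n,g in(('top',[(278,149),(351,152),(275,213),(348,216)]),('scene',[(321,186),(351,215),(273,198),(299,228)])):
    q=np.load(n+'0.npz'); d=dict(cx=float(q['cx']),cy=float(q['cy'])); R,t,f=q['R'],q['t'],float(q['f'])
    gray=q['im'].max(-1); P=[];rim=[]
    for u,v in g:
        w=32 if n=='top' else 20
        m=np.zeros_like(gray); m[v-w:v+w,u-w:u+w]=(gray[v-w:v+w,u-w:u+w]<90)
        c=max(cv2.findContours(m,0,1)[0],key=cv2.contourArea)[:,0]
        e=cv2.fitEllipse(c); p=toplane(*e[0],0.03,R,t,f,d); P.append(p[:2])
        # dense depth -> z and plane
        vv,uu=np.nonzero(cv2.erode(m,np.ones((3,3)))); z=q['dep'][vv,uu]
        X=np.stack([(uu-d['cx'])/f*z,(vv-d['cy'])/f*z,z],-1)@R-(R.T@t)
        X=X[z>0]; X=X[np.abs(X[:,2]-np.median(X[:,2]))<.008]
        A=np.c_[X[:,:2]-X[:,:2].mean(0),np.ones(len(X))]; co=np.linalg.lstsq(A,X[:,2],rcond=None)[0]
        print(n,(u,v),'ell',np.round(e,1).tolist() if 0 else np.round(e[0]+e[1],2),p[:2].round(4),'N',len(X),'z',X[:,2].mean().round(4),'slope deg',np.degrees(co[:2]).round(2))
    P=np.array(P); m=np.array([[78,90],[78,-90],[-78,90],[-78,-90]])/1e3
    if n=='scene': m=m  # order: back-left, back-right, front-left, front-right
    for k in[None,0,1,2,3]:
        i=[j for j in range(4) if j!=k]; a=m[i]-m[i].mean(0); b=P[i]-P[i].mean(0)
        U,_,V=np.linalg.svd(a.T@b); Q=U@V; res=P-((m-m[i].mean(0))@Q+P[i].mean(0))
        print('omit',k,'yaw',np.degrees(np.arctan2(Q[0,1],Q[0,0])).round(2),'ctr',((-m[i].mean(0))@Q+P[i].mean(0)).round(4),'res mm',(res*1e3).round(1).tolist())
q=np.load('top0.npz'); a=cv2.resize(q['im'][110:260,225:425],None,fx=4,fy=4,interpolation=cv2.INTER_CUBIC); save(a,'topz.png')
E
```

```text
top (278, 149) ell [277.52 148.48  25.28  25.59] [0.6915 0.1095] N 441 z 0.0331 slope deg [0.26 0.46]
top (351, 152) ell [350.78 151.9   25.1   25.82] [ 0.6805 -0.0683] N 408 z 0.0334 slope deg [-0.14 -0.44]
top (275, 213) ell [275.31 212.78  24.92  25.82] [0.5351 0.1152] N 438 z 0.0361 slope deg [-2.52 -4.33]
top (348, 216) ell [347.95 215.83  25.02  25.33] [ 0.5255 -0.0588] N 282 z 0.0331 slope deg [ 0.89 -1.2 ]
omit None yaw -3.1 ctr [0.6081 0.0244] res mm [[0.6, -0.6], [-0.7, 1.4], [-0.1, -3.3], [0.1, 2.5]]
omit 0 yaw -2.91 ctr [0.6079 0.0247] res mm [[1.2, -1.1], [-0.7, 0.9], [0.6, -3.3], [0.1, 2.5]]
omit 1 yaw -3.19 ctr [0.6083 0.0239] res mm [[0.3, 0.1], [-0.7, 2.0], [-0.4, -2.9], [0.1, 2.8]]
omit 2 yaw -3.61 ctr [0.6084 0.0257] res mm [[-0.5, -1.1], [-0.1, 0.7], [-1.2, -5.3], [0.6, 0.4]]
omit 3 yaw -2.71 ctr [0.6083 0.0234] res mm [[1.0, -0.1], [-1.4, 1.9], [0.4, -1.8], [-0.6, 4.0]]
scene (321, 186) ell [321.36 185.85  12.89  21.85] [0.6893 0.1031] N 140 z 0.034 slope deg [2.51 2.7 ]
scene (351, 215) ell [350.6  214.79  16.14  24.29] [ 0.6766 -0.0747] N 208 z 0.034 slope deg [2.23 2.42]
scene (273, 198) ell [273.1  197.65  15.98  21.92] [0.53   0.1057] N 134 z 0.0384 slope deg [-1.38 -1.12]
scene (299, 228) ell [298.71 228.01  17.62  25.67] [ 0.5222 -0.0655] N 248 z 0.0339 slope deg [1.77 2.69]
omit None yaw -2.83 ctr [0.6045 0.0171] res mm [[2.4, -0.1], [-1.4, 1.9], [-1.1, -5.2], [-0.0, 3.4]]
omit 0 yaw -2.38 ctr [0.6035 0.0174] res mm [[4.1, -1.0], [-1.1, 1.1], [0.7, -4.9], [0.4, 3.8]]
omit 1 yaw -2.85 ctr [0.605  0.0165] res mm [[1.9, 0.6], [-1.8, 2.6], [-1.5, -4.6], [-0.4, 4.0]]
omit 2 yaw -3.81 ctr [0.6054 0.0193] res mm [[0.1, -0.8], [-0.7, 1.0], [-3.6, -8.6], [0.6, -0.2]]
omit 3 yaw -2.26 ctr [0.6048 0.0157] res mm [[3.0, 0.5], [-2.6, 2.6], [-0.4, -3.1], [-1.1, 5.6]]
```

View pics/topz.png

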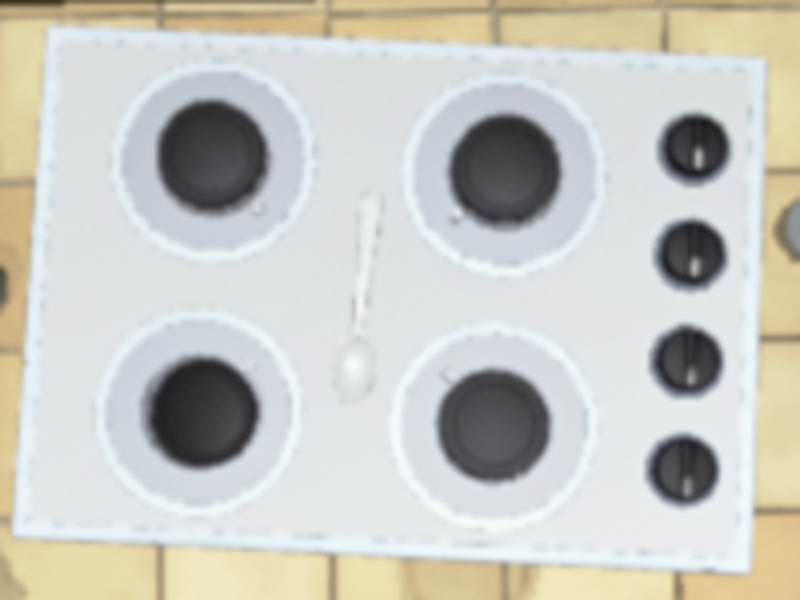

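The front-left cap at (275,213) is the one that fits. It sits about 3 mm higher than the others, slopes 5° up towards (-x,-y), and is shifted about 5 mm the same way. The enlarged crop agrees: at crop (203,411) it is darker, and a crescent shows on its left side. The other three black caps lie flat, so I will press this one.

```bash
python3 -m jog '[[[-37,-32,0,0,0,0,0],[-74,-64,0,0,0,0,0],[-111,-96,0,0,0,0,0],[-148,-128,0,0,0,0,0],[-185,-160,0,0,0,0,0],[-222,-192,0,0,0,0,0],[-259,-224,0,0,0,0,0],[-296,-256,0,0,0,0,0],[-333,-288,0,0,0,0,0],[-370,-320,0,0,0,0,0]]]' 20
python3 -m jog '[[[-37,-32,0,0,0,2,0],[-74,-64,0,0,0,4,0],[-110,-95,30,0,0,5,0],[-110,-95,60,0,0,5,0],[-110,-95,60,0,0,5,0],[-110,-95,60,0,0,5,0],[-110,-95,60,0,0,5,0]]]'
python3 - <<'E'
from h import *
s=ctrl.get_state(); print({k:np.round(s[k],4).tolist() for k in('time','position','tool_rot','ft_force','grip_width')}); print(cv2.Rodrigues(np.array(s['tool_rot']))[0].round(3))
d,R,t,f=cam('wrist'); save(d['image'],'w0.png'); np.savez('w0.npz',im=d['image'],dep=d['depth'],R=R,t=t,f=f,cx=d['cx'],cy=d['cy']); print(f,-R.T@t)
E
```

```text
time: 1.1
position: [0.4467, 0.2144, 0.2224]
tool_rot: [-0.433, -3.111, -0.0]
ft_force: [1.0, 0.2, 0.5]
grip_width: 0.173
grip_force: 0.0
time: 1.8
position: [0.5264, 0.0967, 0.1641]
tool_rot: [0.564, 3.089, 0.002]
ft_force: [-0.2, 0.4, 0.3]
grip_width: 0.007
grip_force: 0.0
{'time': 1.8, 'position': [0.5264, 0.0967, 0.1641], 'tool_rot': [0.5645, 3.0889, 0.0024], 'ft_force': [-0.2492, 0.3884, 0.2508], 'grip_width': 0.0073}
[[-0.935  0.354  0.002]
 [ 0.354  0.935  0.001]
 [-0.001  0.002 -1.   ]]
309.70691628693146 [0.45099779 0.12382901 0.32623196]
```

View pics/w0.png

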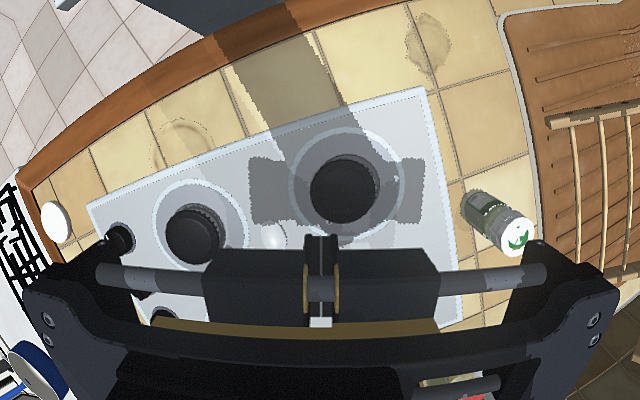

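The wrist view shows the front-left cap at (345,190) with its crown visible on its right side at (380,185). That means the cap is shifted to the image left (-y). I will measure the cap and ring from the wrist depth.

```bash
python3 - <<'E'
from h import *
q=np.load('w0.npz'); R,t,f=q['R'],q['t'],float(q['f']); 
vv,uu=np.mgrid[80:300,240:450]; du=uu-q['cx']; dv=vv-q['cy']; r=np.hypot(du,dv); th=r/f; z=q['dep'][vv,uu]
k=np.tan(th)/np.maximum(r,1e-6)
X=np.stack([du*k*z,dv*k*z,z],-1)@R-R.T@t; g=q['im'][vv,uu].max(-1)
rho=np.hypot(X[...,0]-.535,X[...,1]-.117)
for lo,hi in((.005,.011),(.024,.0285),(.031,.043)): print(lo,((X[...,2]>lo)&(X[...,2]<hi)&(rho<.06)).sum())
m=((X[...,2]>.031)&(X[...,2]<.045)&(rho<.045)&(g<110)&(z>0)).astype(np.uint8)
c=max(cv2.findContours(m,0,1)[0],key=cv2.contourArea)[:,0]; P=X[c[:,1],c[:,0]]
def circ(P):
    A=np.c_[2*P[:,:2],np.ones(len(P))]; s=np.linalg.lstsq(A,(P[:,:2]**2).sum(1),rcond=None)[0]; return s[:2].round(4),np.sqrt(s[2]+s[:2]@s[:2]).round(4)
print('cap',circ(P)); 
M=cv2.erode(m,np.ones((5,5)))>0; Q=X[M]; A=np.c_[Q[:,:2]-Q[:,:2].mean(0),np.ones(len(Q))]; co=np.linalg.lstsq(A,Q[:,2],rcond=None)[0]
print('slope',np.degrees(co[:2]).round(2),'mean z',co[2].round(4))
# white ring on plate
w=(g>np.median(g))&(rho>.05)&(rho<.068)&(abs(X[...,2]-.008)<.004)
hsv=q['im'][vv,uu].astype(int)
for a in range(0,360,30):
    d=np.array([np.cos(np.radians(a)),np.sin(np.radians(a))]); 
    rel=X[...,:2]-[.536,.119]; s=rel@d; l=abs(rel@[-d[1],d[0]])<.004
    out=[]
    for s0 in np.arange(.02,.072,.004):
        k2=l&(s>s0)&(s<s0+.004)&(z>0); out.append((int(np.median(g[k2])),int(1e3*np.median(X[...,2][k2]))) if k2.sum() else None)
    print(a,out)
E
```

```text
0.005 5261
0.024 28
0.031 3313
cap (array([0.5347, 0.1159]), np.float64(0.0321))
slope [-2.1  -4.79] mean z 0.0367
0 [(42, 35), (43, 34), (40, 34), None, None, (124, 10), (122, 10), (122, 10), (122, 10), (183, 10), (228, 9), (201, 9), (204, 8)]
30 [(43, 34), (43, 33), (40, 33), None, (114, 9), (112, 10), (112, 10), (112, 10), (113, 10), (112, 9), (163, 9), (201, 9), (203, 8)]
60 [(45, 34), (47, 33), (46, 32), (79, 12), (105, 10), (115, 10), (115, 10), (116, 10), (116, 9), (115, 9), (171, 9), (157, 9), (141, 9)]
90 [(48, 34), (49, 33), (75, 32), (94, 11), (121, 10), (131, 10), (130, 9), (133, 10), (132, 10), (133, 9), (169, 9), (143, 9), (144, 8)]
120 [(49, 34), (50, 34), (58, 32), (92, 12), (132, 10), (132, 10), (132, 9), (166, 10), (219, 10), (227, 9), (247, 9), (226, 8), (226, 8)]
150 [(50, 35), (49, 35), (53, 36), (56, 257), (50, 251), (131, 10), (132, 9), (133, 10), (132, 10), (172, 9), (173, 9), (142, 8), (195, 9)]
180 [(51, 37), (50, 37), (49, 36), (49, 257), (48, 257), (40, 250), (129, 10), (129, 10), (130, 9), (168, 9), (141, 8), (140, 8), (140, 8)]
210 [(34, 180), (48, 38), (47, 38), (75, 32), (125, 10), (125, 10), (124, 10), (44, 257), (44, 257), (42, 253), (42, 245), (139, 8), (140, 8)]
240 [(44, 38), (43, 38), (43, 38), (45, 38), (122, 10), (122, 9), (111, 10), (107, 10), (126, 9), (134, 9), (122, 8), (123, 8), (122, 8)]
270 [(42, 38), (40, 38), (41, 38), (40, 38), (114, 9), (107, 10), (107, 10), (106, 10), (114, 10), (138, 9), (122, 8), (122, 8), (121, 8)]
300 [(41, 37), (39, 37), (39, 37), (38, 37), None, (107, 10), (107, 10), (106, 10), (106, 10), (148, 9), (204, 8), (204, 8), (203, 8)]
330 [(41, 36), (40, 36), (38, 36), (67, 35), None, (106, 9), (108, 9), (107, 10), (107, 9), (97, 9), None, None, None]
```

```bash
python3 -m jog '[[[0,0,40,0,0,2,0],[0,0,80,0,0,3,0],[0,0,112,0,0,3,0],[0,0,118,0,0,3,0],[0,0,121,0,0,3,0],[0,0,121,0,0,3,0]]]'
python3 -m jog '[[[0,0,0.5,0,0,0,0],[0,0,1,0,0,0,0],[0,0,1.5,0,0,0,0],[0,0,2,0,0,0,0]]]'
python3 -m jog '[[[0,0,0.5,0,0,0,0],[0,0,1,0,0,0,0]]]'
```

```text
time: 2.45
position: [0.5274, 0.0957, 0.0433]
tool_rot: [0.648, 3.072, 0.003]
ft_force: [0.3, 0.3, 0.6]
grip_width: 0.005
grip_force: 0.0
time: 2.85
position: [0.5263, 0.095, 0.04]
tool_rot: [0.649, 3.073, 0.001]
ft_force: [-0.2, -0.7, -0.0]
grip_width: 0.002
grip_force: 0.0
time: 3.05
position: [0.526, 0.0949, 0.0386]
tool_rot: [0.649, 3.074, 0.0]
ft_force: [-0.5, 0.2, 0.4]
grip_width: 0.004
grip_force: 0.1
```

```bash
for i in 1; do :; done; python3 -m jog '[[[0,0,0.5,0,0,0,0],[0,0,1,0,0,0,0],[0,0,1,0,0,0,0]]]'
python3 -m jog '[[[0,0,0.5,0,0,0,0],[0,0,1,0,0,0,0],[0,0,1,0,0,0,0]]]'
```

```text
time: 3.35
position: [0.526, 0.0948, 0.0375]
tool_rot: [-0.65, -3.074, 0.0]
ft_force: [0.0, -0.2, 0.4]
grip_width: 0.004
grip_force: 0.2
time: 3.65
position: [0.526, 0.0948, 0.0369]
tool_rot: [-0.65, -3.074, -0.0]
ft_force: [-0.8, -1.6, 3.7]
grip_width: 0.004
grip_force: 2.2
```

```bash
python3 -m jog '[[[0,0,0.5,0,0,0,0],[0,0,1,0,0,0,0],[0,0,1,0,0,0,0]]]'
python3 -m jog '[[[0,0,0.5,0,0,0,0],[0,0,1,0,0,0,0],[0,0,1,0,0,0,0]]]'
python3 -m jog '[[[0,0,0.5,0,0,0,0],[0,0,1,0,0,0,0],[0,0,1,0,0,0,0]]]'
```

```text
time: 3.95
position: [0.526, 0.0947, 0.0368]
tool_rot: [-0.65, -3.073, -0.0]
ft_force: [-4.1, -2.2, 11.5]
grip_width: 0.009
grip_force: 5.6
time: 4.25
position: [0.5261, 0.0946, 0.0366]
tool_rot: [-0.65, -3.073, -0.001]
ft_force: [-6.8, -1.9, 18.3]
grip_width: 0.008
grip_force: 8.9
time: 4.55
position: [0.5261, 0.0945, 0.0365]
tool_rot: [-0.65, -3.073, -0.001]
ft_force: [-8.4, -3.3, 24.2]
grip_width: 0.003
grip_force: 12.2
```

The edge gave way under a very small load, then went firm at 36.5 mm. That is a cap standing on its boss, so this is the loose one. Next I'll back off and go to its raised side.

```bash
python3 -m jog '[[[0,0,-15,0,0,0,0],[0,0,-40,0,0,0,0],[0,-20,-40,0,0,0,0],[0,-42,-40,0,0,0,0],[0,-42,-40,0,0,0,0],[0,-42,-40,0,0,0,0]]]'
python3 - <<'E'
from h import *
d,R,t,f=cam('wrist'); save(d['image'],'w1.png')
s=ctrl.get_state(); T=cv2.Rodrigues(np.array(s['tool_rot']))[0]; print(T.round(3).tolist(),s['position'])
vv,uu=np.mgrid[0:400,0:640]; du=uu-d['cx']; dv=vv-d['cy']; r=np.hypot(du,dv); z=d['depth']; k=np.tan(r/f)/np.maximum(r,1e-6)
X=np.stack([du*k*z,dv*k*z,z],-1)@R-R.T@t; g=d['image'].max(-1)
m=((X[...,2]>.031)&(X[...,2]<.045)&(np.hypot(X[...,0]-.535,X[...,1]-.117)<.045)&(g<110)&(z>0)).astype(np.uint8)
c=max(cv2.findContours(m,0,1)[0],key=cv2.contourArea)[:,0]; P=X[c[:,1],c[:,0]]
A=np.c_[2*P[:,:2],np.ones(len(P))]; s=np.linalg.lstsq(A,(P[:,:2]**2).sum(1),rcond=None)[0]
Q=X[cv2.erode(m,np.ones((5,5)))>0]; A=np.c_[Q[:,:2]-Q[:,:2].mean(0),np.ones(len(Q))]; co=np.linalg.lstsq(A,Q[:,2],rcond=None)[0]
print('cap',s[:2],np.sqrt(s[2]+s[:2]@s[:2]),len(Q),'slope',np.degrees(co[:2]),co[2])
E
```

```text
time: 5.15
position: [0.5078, 0.055, 0.0727]
tool_rot: [-0.653, -3.072, 0.0]
ft_force: [-0.2, 0.5, -0.7]
grip_width: 0.005
grip_force: 0.0
[[-0.914, 0.406, -0.001], [0.406, 0.914, 0.0], [0.001, -0.0, -1.0]] [0.50820253 0.05591663 0.07285028]
cap [0.53211885 0.11785864] 0.030223050525063955 4070 slope [-1.65747589 -4.83956997] 0.03680716522234024
```

View pics/w1.png

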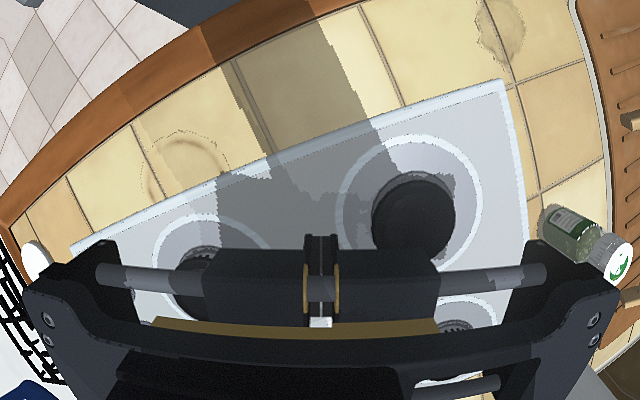

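The cap is still tilted at (413,220) in the wrist view, and the finger is on its push line about 17 mm short. I'll lower it and push.

```bash
python3 -m jog '[[[0,0,25,0,0,0,0],[0,0,45,0,0,0,0],[0,0,50,0,0,0,0],[0,6,50,0,0,0,0],[0,10,50,0,0,0,0],[0,12,50,0,0,0,0],[0,12,50,0,0,0,0]]]'
python3 -m jog '[[[0,0.5,0,0,0,0,0],[0,1,0,0,0,0,0],[0,1.5,0,0,0,0,0],[0,2,0,0,0,0,0],[0,2.5,0,0,0,0,0],[0,3,0,0,0,0,0],[0,3,0,0,0,0,0]]]'
python3 -m jog '[[[0,0.5,0,0,0,0,0],[0,1,0,0,0,0,0],[0,1.5,0,0,0,0,0],[0,2,0,0,0,0,0],[0,2,0,0,0,0,0]]]'
```

```text
time: 5.9
position: [0.5147, 0.0683, 0.0244]
tool_rot: [0.648, 3.073, 0.002]
ft_force: [-0.3, -1.0, 0.7]
grip_width: 0.006
grip_force: 0.0
time: 6.6
position: [0.5151, 0.0703, 0.0236]
tool_rot: [0.649, 3.074, 0.0]
ft_force: [-0.7, 0.2, -0.4]
grip_width: 0.004
grip_force: 0.0
time: 7.1
position: [0.516, 0.0721, 0.0236]
tool_rot: [0.649, 3.074, 0.0]
ft_force: [0.6, -0.1, 0.2]
grip_width: 0.007
grip_force: 0.0
```

```bash
python3 -m jog '[[[0,0.5,0,0,0,0,0],[0,1,0,0,0,0,0],[0,1.5,0,0,0,0,0],[0,2,0,0,0,0,0],[0,2,0,0,0,0,0]]]'
python3 -m jog '[[[0,0.5,0,0,0,0,0],[0,1,0,0,0,0,0],[0,1.5,0,0,0,0,0],[0,2,0,0,0,0,0],[0,2,0,0,0,0,0]]]'
python3 -m jog '[[[0,0.5,0,0,0,0,0],[0,1,0,0,0,0,0],[0,1,0,0,0,0,0]]]'
```

```text
time: 7.6
position: [0.5167, 0.0739, 0.0236]
tool_rot: [0.649, 3.074, 0.0]
ft_force: [1.0, -0.2, -0.4]
grip_width: 0.003
grip_force: 0.0
time: 8.1
position: [0.5175, 0.0758, 0.0236]
tool_rot: [0.649, 3.074, 0.0]
ft_force: [-0.3, -0.5, 0.6]
grip_width: 0.004
grip_force: 0.0
time: 8.4
position: [0.518, 0.0767, 0.0236]
tool_rot: [0.649, 3.074, 0.0]
ft_force: [0.9, 0.6, 0.1]
grip_width: 0.008
grip_force: 0.0
```

```bash
cat > cap.py <<'E'
from h import *
d,R,t,f=cam('top')
vv,uu=np.mgrid[190:236,250:300]; z=d['depth'][vv,uu]; g=d['image'][vv,uu].max(-1)
X=np.stack([(uu-d['cx'])/f*z,(vv-d['cy'])/f*z,z],-1)@R-R.T@t
m=((g<90)&(X[...,2]>.028)&(X[...,2]<.043)).astype(np.uint8)
c=max(cv2.findContours(m,0,1)[0],key=cv2.contourArea)[:,0]; e=cv2.fitEllipse(c)
Q=X[cv2.erode(m,np.ones((3,3)))>0]; A=np.c_[Q[:,:2]-Q[:,:2].mean(0),np.ones(len(Q))]; co=np.linalg.lstsq(A,Q[:,2],rcond=None)[0]
print('cap',toplane(e[0][0]+250,e[0][1]+190,.03,R,t,f,d)[:2].round(4),np.round(e[1],1),len(Q),'slope',np.degrees(co[:2]).round(2),'z',co[2].round(4))
E
python3 -m jog '[[[0,0.5,0,0,0,0,0],[0,1,0,0,0,0,0],[0,1,0,0,0,0,0]]]'; python3 cap.py
python3 - <<'E'
from h import *
d=ctrl.get_image('scene'); save(cv2.resize(d['image'][150:260,210:380],None,fx=4,fy=4,interpolation=cv2.INTER_CUBIC),'s1.png')
E
```

```text
time: 8.7
position: [0.5183, 0.0777, 0.0236]
tool_rot: [0.649, 3.074, 0.0]
ft_force: [0.7, -0.9, -0.3]
grip_width: 0.005
grip_force: 0.0Traceback (most recent call last):
  File "cap.py", line 6, in <module>
    c=max(cv2.findContours(m,0,1)[0],key=cv2.contourArea)[:,0]; e=cv2.fitEllipse(c)
      ~~~^^^^^^^^^^^^^^^^^^^^^^^^^^^^^^^^^^^^^^^^^^^^^^^^
ValueError: max() iterable argument is empty
```

View pics/s1.png

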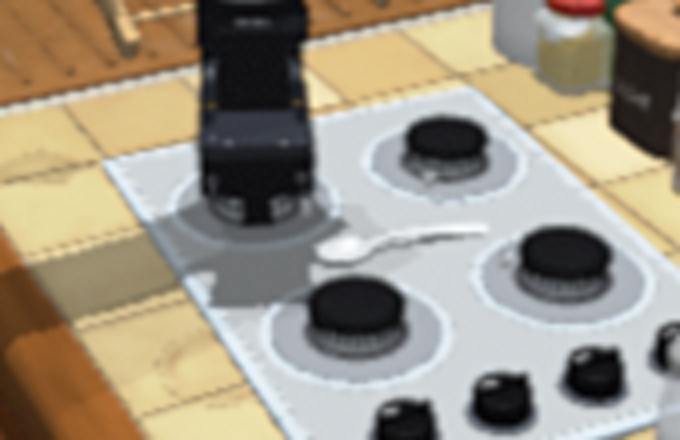

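The scene crop shows the finger at (255,205), in front of the cap and close to it. The top view is blocked by the arm, so I'll continue by feel.

```bash
for k in 1; do :; done; python3 -m jog '[[[0,0.5,0,0,0,0,0],[0,1,0,0,0,0,0],[0,1,0,0,0,0,0]]]'
python3 -m jog '[[[0,0.5,0,0,0,0,0],[0,1,0,0,0,0,0],[0,1,0,0,0,0,0]]]'
python3 -m jog '[[[0,0.5,0,0,0,0,0],[0,1,0,0,0,0,0],[0,1,0,0,0,0,0]]]'
python3 -m jog '[[[0,0.5,0,0,0,0,0],[0,1,0,0,0,0,0],[0,1,0,0,0,0,0]]]'
```

```text
time: 9.1
position: [0.5188, 0.0785, 0.0236]
tool_rot: [0.649, 3.074, 0.0]
ft_force: [-0.2, -0.6, -0.6]
grip_width: 0.004
grip_force: 0.0
time: 9.4
position: [0.519, 0.0793, 0.0235]
tool_rot: [-0.649, -3.074, 0.0]
ft_force: [0.0, -1.0, -0.4]
grip_width: 0.004
grip_force: 0.3
time: 9.7
position: [0.5195, 0.0804, 0.0236]
tool_rot: [0.649, 3.074, 0.0]
ft_force: [0.1, 0.3, 0.2]
grip_width: 0.004
grip_force: 0.2
time: 10.0
position: [0.52, 0.0813, 0.0236]
tool_rot: [0.649, 3.074, 0.0]
ft_force: [0.0, -1.2, -0.9]
grip_width: 0.01
grip_force: 0.2
```

Contact shows in the pad force from about y = 0.079. I'll keep pushing until it stops.

```bash
python3 -m jog '[[[0,0.5,0,0,0,0,0],[0,1,0,0,0,0,0],[0,1,0,0,0,0,0]]]'
python3 -m jog '[[[0,0.5,0,0,0,0,0],[0,1,0,0,0,0,0],[0,1,0,0,0,0,0]]]'
python3 -m jog '[[[0,0.5,0,0,0,0,0],[0,1,0,0,0,0,0],[0,1,0,0,0,0,0]]]'
```

```text
time: 10.3
position: [0.5204, 0.0822, 0.0236]
tool_rot: [0.649, 3.074, 0.0]
ft_force: [-0.3, -0.2, -0.4]
grip_width: 0.002
grip_force: 0.2
time: 10.6
position: [0.5208, 0.0832, 0.0236]
tool_rot: [0.649, 3.074, 0.0]
ft_force: [-0.1, -0.4, -0.8]
grip_width: 0.007
grip_force: 0.1
time: 10.9
position: [0.5212, 0.0839, 0.0236]
tool_rot: [0.649, 3.074, 0.0]
ft_force: [0.3, -1.7, 0.6]
grip_width: 0.004
grip_force: 0.4
```

```bash
cat > wcap.py <<'E'
from h import *
d,R,t,f=cam('wrist'); s=ctrl.get_state()
vv,uu=np.mgrid[0:400,0:640]; du=uu-d['cx']; dv=vv-d['cy']; r=np.hypot(du,dv); z=d['depth']; k=np.tan(r/f)/np.maximum(r,1e-6)
X=np.stack([du*k*z,dv*k*z,z],-1)@R-R.T@t; g=d['image'].max(-1)
m=((X[...,2]>.029)&(X[...,2]<.045)&(np.hypot(X[...,0]-.535,X[...,1]-.119)<.045)&(g<110)&(z>0)).astype(np.uint8)
c=max(cv2.findContours(m,0,1)[0],key=cv2.contourArea)[:,0]; P=X[c[:,1],c[:,0]]
A=np.c_[2*P[:,:2],np.ones(len(P))]; q=np.linalg.lstsq(A,(P[:,:2]**2).sum(1),rcond=None)[0]
Q=X[cv2.erode(m,np.ones((7,7)))>0]; A=np.c_[Q[:,:2]-Q[:,:2].mean(0),np.ones(len(Q))]; co=np.linalg.lstsq(A,Q[:,2],rcond=None)[0]
print('tool',s['position'].round(4) if hasattr(s['position'],'round') else s['position'],'cap',q[:2].round(4),np.sqrt(q[2]+q[:2]@q[:2]).round(4),len(Q),'slope',np.degrees(co[:2]).round(2),'z',co[2].round(4))
E
python3 wcap.py
```

```text
tool [0.5212 0.0839 0.0236] cap [0.5314 0.1183] 0.0294 3020 slope [ 1.71 -2.08] z 0.0336
```

```bash
python3 -m jog '[[[0,0.5,0,0,0,0,0],[0,1,0,0,0,0,0],[0,1,0,0,0,0,0]]]'
python3 -m jog '[[[0,0.5,0,0,0,0,0],[0,1,0,0,0,0,0],[0,1,0,0,0,0,0]]]'
python3 wcap.py
```

```text
time: 11.25
position: [0.5216, 0.0848, 0.0236]
tool_rot: [0.649, 3.074, -0.0]
ft_force: [-0.1, -1.5, 0.2]
grip_width: 0.012
grip_force: 0.6
time: 11.55
position: [0.5216, 0.0849, 0.0235]
tool_rot: [-0.65, -3.073, 0.002]
ft_force: [-2.3, -3.3, 1.6]
grip_width: 0.003
grip_force: 2.1
tool [0.5216 0.085  0.0235] cap [0.5318 0.1188] 0.0296 3108 slope [ 1.62 -1.71] z 0.0336
```

It has stopped firmly against the bore. I'll back off, rise and check it from the earlier viewpoint.

```bash
python3 -m jog '[[[0,-8,0,0,0,0,0],[0,-20,0,0,0,0,0],[0,-20,-45,0,0,0,0],[0,-15,-95,0,0,0,0],[0,-5,-135,0,0,0,0],[0,10,-140,0,0,0,0],[0,10,-140,0,0,0,0],[0,10,-140,0,0,0,0],[0,10,-140,0,0,0,0]]]'
python3 wcap.py
```

```text
time: 12.5
position: [0.5245, 0.0938, 0.1615]
tool_rot: [-0.65, -3.07, 0.003]
ft_force: [0.7, -0.5, 0.5]
grip_width: 0.003
grip_force: 0.0
tool [0.5247 0.0938 0.1617] cap [0.5375 0.1225] 0.0321 2070 slope [ 0.26 -0.07] z 0.0337
```

The cap lies flat at its home height: slope 0.3°, top at 33.7 mm. Now the check press on the edge that was raised.

```bash
python3 -m jog '[[[0,6,40,0,0,0,0],[0,11,80,0,0,0,0],[0,11,110,0,0,0,0],[0,11,118,0,0,0,0],[0,11,122,0,0,0,0],[0,11,124,0,0,0,0],[0,11,124,0,0,0,0]]]'
python3 -m jog '[[[0,0,0.5,0,0,0,0],[0,0,1,0,0,0,0],[0,0,1.5,0,0,0,0],[0,0,2,0,0,0,0],[0,0,2.5,0,0,0,0],[0,0,3,0,0,0,0],[0,0,3,0,0,0,0]]]'
python3 -m jog '[[[0,0,0.5,0,0,0,0],[0,0,1,0,0,0,0],[0,0,1,0,0,0,0]]]'
```

```text
time: 13.25
position: [0.5315, 0.105, 0.0408]
tool_rot: [0.65, 3.072, 0.002]
ft_force: [0.0, -0.3, -0.1]
grip_width: 0.002
grip_force: 0.0
time: 13.95
position: [0.5303, 0.105, 0.0364]
tool_rot: [-0.649, -3.074, 0.0]
ft_force: [-0.4, -0.0, -0.7]
grip_width: -0.004
grip_force: 0.0
time: 14.25
position: [0.5304, 0.105, 0.0355]
tool_rot: [-0.649, -3.074, 0.0]
ft_force: [-1.1, 0.5, -0.2]
grip_width: 0.008
grip_force: 0.0
```

```bash
python3 -m jog '[[[0,0,0.5,0,0,0,0],[0,0,1,0,0,0,0],[0,0,1.5,0,0,0,0],[0,0,1.5,0,0,0,0]]]'
python3 -m jog '[[[0,0,0.5,0,0,0,0],[0,0,1,0,0,0,0],[0,0,1,0,0,0,0]]]'
python3 -m jog '[[[0,0,0.5,0,0,0,0],[0,0,1,0,0,0,0],[0,0,1,0,0,0,0]]]'
```

```text
time: 14.65
position: [0.5304, 0.105, 0.034]
tool_rot: [-0.649, -3.074, 0.0]
ft_force: [-1.0, 0.0, -0.0]
grip_width: 0.007
grip_force: 0.0
time: 14.95
position: [0.5305, 0.105, 0.0335]
tool_rot: [-0.649, -3.074, -0.0]
ft_force: [-1.2, -0.6, 5.2]
grip_width: 0.005
grip_force: 2.1
time: 15.25
position: [0.5305, 0.105, 0.0334]
tool_rot: [-0.649, -3.073, -0.001]
ft_force: [-3.8, -0.5, 11.9]
grip_width: 0.005
grip_force: 5.8
```

The edge is firm: 12 N moves it about 0.1 mm, at 33.4 mm. I'll lift off and check all four caps.

```bash
python3 -m jog '[[[0,0,-10,0,0,0,0],[0,0,-50,0,0,0,0],[0,-10,-95,0,0,0,0],[0,-10,-130,0,0,0,0],[0,-10,-130,0,0,0,0],[0,-10,-130,0,0,0,0],[0,-10,-130,0,0,0,0],[0,-10,-130,0,0,0,0]]]'
python3 wcap.py
python3 - <<'E'
from h import *
d=ctrl.get_image('scene'); save(cv2.resize(d['image'][150:260,210:400],None,fx=4,fy=4,interpolation=cv2.INTER_CUBIC),'s2.png')
E
```

```text
time: 16.05
position: [0.5254, 0.0957, 0.1605]
tool_rot: [-0.649, -3.071, 0.003]
ft_force: [0.1, -0.5, 0.0]
grip_width: 0.006
grip_force: 0.0
tool [0.5255 0.0957 0.1606] cap [0.5376 0.1225] 0.0321 2174 slope [0.19 0.1 ] z 0.0337
```

View pics/s2.png

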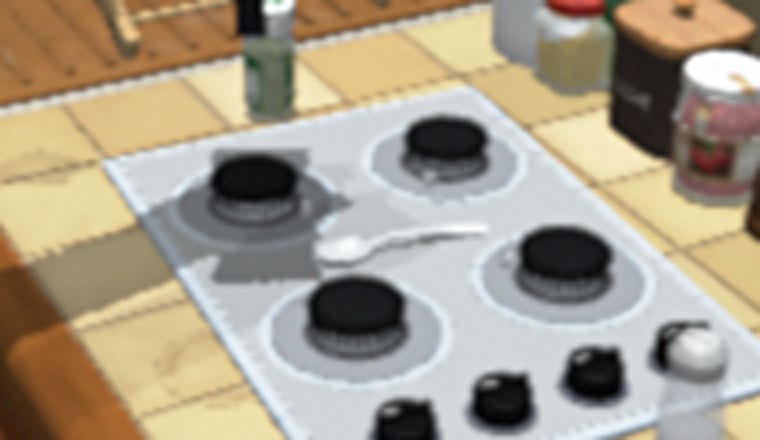

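All four caps lie flat on their burners, including the front-left one at (253,180). The spoon, jar and shaker have not moved.

```bash
python3 -c "
from bench import ctrl; print(ctrl.close_job())"
```

```text
the job is handed in; nothing more can be done
None
```

The front-left cap was the loose one; I pushed it home, it held firm under a 12 N check press on the edge that had been raised, and the job is handed in (no verdict was returned).

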